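# Load the lever press with its weight and hold the lock pin home

## Robot

A 6-joint arm with a two-finger parallel gripper is mounted at the origin on a cart in front of the work surface, level with it; the furniture and walls round the work are solid. World frame = base frame: x ahead of the robot, y to its left, z up, the work surface at z = 0. Lengths are in m, angles in degrees, forces in N, time in s.
With the tool pointing down it reaches from about 0.325 to 0.85 m from the base axis. Payload 15.5 kg.
Tool frame: the origin (TCP) lies midway between the tips of the shut fingers; the grasp point (between the pads) lies 19 mm behind it; z points along the fingers, y is the line along which they close (so a half turn about z gives the same grasp; the last joint's range is limited). The gripper opens to 91 mm and grips with 3 to 60 N. Pads are 32 mm wide; open, the fingers measure 118 mm over their backs; the gripper's body (76 mm by 178 mm) begins 60 mm behind the grasp point.
Start: joints at [-75.258, 28.281, 77.091, -0, 74.628, -5.472], TCP at [0.216, -0.587, 0.214] pointing down, gripper open.
Joint ranges: [-166.48, 166.48], [-47.26, 123.95], [12.59, 153.08], [-70.14, 250.14], [6.76, 159.57], [-176.63, 176.63]. Speed limits (degrees/s): [108.29, 108.29, 147.25, 172.46, 172.46, 172.46].

## Interface

Orientations are given as a 3x3 rotation matrix whose columns are the frame's x, y, z axes.
In Python, from bench import ctrl gives the robot as it stands. The module is installed in compiled form; this text tells all that it offers. Calls block until the motion is done:
- ctrl.goto(position, orientation): joint-space move of the TCP to a pose.
- ctrl.move_l(position, vel=0.15, ori=None, contact_N=None): straight line of the TCP; ori=None keeps the orientation; vel is the mean speed in m/s. With contact_N (N) it stops when the force on the tool has changed by that much, and returns True; else False.
- ctrl.movej(angles): joint-space move.
- ctrl.command_gripper(opening): opening from 0.0 (shut) to 1.0 (fully open); the grip force is fixed at half the most; returns when the fingers have stopped.
- ctrl.sleep(seconds).
- ctrl.ik(position, orientation): joint angles nearest the present ones, or None.
- ctrl.read_camera(name): name is "side" or "top"; returns the picture (384x512x3 uint8, blue, green, red); there is no depth.
- ctrl.camera_params(name): a dict with "fx", "fy", "cx", "cy" (pixels), "pose" (4x4, takes a point from camera to world coordinates). Camera axes: x right, y up, looking along -z (the intrinsics and any distortion apply to the point x, -y, -z); pixel columns grow to the right and rows downward; lengths in m; the calibration is good to about 2 mm. A picture is of the moment at which its call begins. camera_params takes no time and is no camera call.
A pose or a line that the arm cannot do raises ctrl.MotionError and nothing moves.
- ctrl.sign_off(): hands the job in; it is judged then, once.
Readings, each from a call of its own:
- ctrl.current_t(): time.
- ctrl.current_q(): joint angles.
- ctrl.current_dq(): joint speeds.
- ctrl.current_effort(): joint torques, N m.
- ctrl.current_tool_pos(): TCP position.
- ctrl.current_eef_rot(): TCP orientation.
- ctrl.current_contact_force(): force on the tool from outside, world axes, zero at the start.
- ctrl.current_wrist_torque(): the same for the moment, N m.
- ctrl.current_grip_width(): opening from 0.0 (shut) to 1.0 (fully open).
- ctrl.current_grasp_force(): force on a finger pad.
Only numpy, scipy, OpenCV 4.12 (cv2) and the standard library are available. Lean on these libraries where they do the work, as an engineer would, in place of code of your own. Each camera call takes 0.05 s, during which the arm holds its last target. There are 200 camera calls.

## Task

Load the lever press: hang the cast weight by its cross-bar handle on the hook at the nose of the lever and let go of it, so that it draws the lever down level and lines up its eye. Then draw the lock pin out of the parking bushes at the rear end of the press and thread it, from the same side, through the near bush, the lever's eye and the far bush of the lock bore next to the lever's nose, fully home until its shoulder meets the near bush. Finish while still holding the pin there by its handle, so that a workmate can clip the groove at its far end, and leave the jar and the small brass weight nearby where they are.

Things in the scene. Friction and masses are not known exactly. Their poses are not given: they have to be found in the camera images.
- press_bore (a point): Centre of the lock bore of the bolted-down lever press, 150 mm up, midway between its bushes. Turns with the press: z up; -x is where the lever's nose points; +y, level, leads away from the robot along the bore, the way the pin goes in. Grey base 166 x 76 x 14 mm, pedestal, and on it two upright fork cheeks that reach 20 mm above the bore and from 22 mm at -x to 88 mm at +x of it.
- bush_near (a point): Centre of the outer face of the lock bore's near brass bush (robot side), 26 mm to -y of press_bore, axes alike. Bush: 14 mm long, bore 12.5 mm, outer mouth flared to 18 mm, 27 mm across. A like pair of bushes 70 mm to +x, at the same height, is the parking place where the pin starts.
- bush_far (a point): Centre of the outer face of the far brass bush, alike (its inner mouth is flared too), 26 mm to +y of press_bore. Between the two bushes, with 2 mm of play at each side, runs the 20 mm thick steel lever; its own eye (13.5 mm) is in line with the bushes only when the lever is down. Two rolling mills, up to 0.5 m high, flank the work (y over 0.17 and under -0.24 m).
- hook_seat (a point): Where the middle of the weight's bar lies when hung: trough of an upturned hook of 10 mm round steel at the lever's nose. Turns with the lever (-x to its tip, y level). Trough 15 mm wide below, 35 mm above; the tip, 26 mm to -x, rises 12 mm over the seat (19 mm with the lever raised); metal reaches 15 mm below it (17 raised). Free beside it and to -x; a wooden block and a spindle begin 40 mm to +x.
- press_lever (a joint): Lever of the press, on a pivot 36 mm to +x of press_bore at its height, 136 mm from the hook's seat. 0 = down and level on its stop; 0.26 rad = raised. A spring holds it raised at the start (about 2 N down at the hook overcomes it); the hung weight brings it to 0, where the seat is 100 mm to -x of and 3 mm below press_bore.
- weight_bar (a point): Middle of the cross-bar handle of the upright dark cast weight (0.5 to 0.7 kg), 100 mm above its underside. Round body 56 mm across, 40 mm high; two upright lugs, 20 mm wide, 8 mm thick, 56 mm over their outer faces (40 between), reach 112 mm high; the 9 mm round bar joins them along the point's y (ends alike), 55 mm clear above the body. z up.
- pin_grip (a point): Centre of the lock pin's handle. It starts parked, level, 70 mm to +x of the lock bore, its shaft in the parking bushes: draw it out to -y by 70 mm. Black square handle 50 x 18 x 18 mm along the point's x, outside the bush on the robot's side; from its end face (the shoulder, 25 mm to +x) a steel shaft 10 mm thick and 66 mm long points to +x, clip groove 7 mm before its tip. About 0.1 kg.
- pin_nose (a point): Tip of the lock pin's tapered nose (5 mm across, 10 mm after a 5 mm taper), on the shaft's axis, 91 mm from the centre of the handle.
- flux_jar: Bystander: small glass jar with black cap, 34 x 34 x 48 mm; origin under its centre.
- spare_weight: Bystander: small brass weight, 30 x 30 x 36 mm, no handle; origin under its centre.
Things that resemble listed ones, but are neither listed nor needed, are in the scene too. Leave any purple or red look-alike of the part that bears weight_bar alone.

How it is judged (in metres and radians):
On the way:
1. the weight hangs by its bar in the hook, let go, and the lever is down (distance between weight_bar and hook_seat below 0.014 m and value of joint press_lever below 0.03 rad and contact force between each of the arm, the fingers and weight below 0.1 N), for 0.3 s.
At the end, for the whole second after the job is handed in: The weight hangs untouched in the hook (bar within 14 mm of the seat), the lever is down (under 0.03 rad), and the fingers grip the pin (over 2 N), entered from the robot's side, in line with the bore (0.12 rad, 5 mm) and within 4 mm of fully home: its nose 10 mm or more past the far bush (distance between weight_bar and hook_seat below 0.014 m and value of joint press_lever below 0.03 rad and contact force between the fingers and weight below 0.1 N and y of pin_nose in the frame of press_bore above 0.036 m and x of pin_nose in the frame of press_bore between -0.005 and 0.005 m and z of pin_nose in the frame of press_bore between -0.005 and 0.005 m and angle between the x axis of pin_nose and the y axis of press_bore, either way round below 0.12 rad and y of pin_grip in the frame of press_bore below -0.04 m and contact force between the fingers and pin above 2 N); the arm keeps its last pose, push and grip.
It fails at once if a bystander is disturbed (moved over 30 mm) (distance of any of flux_jar, spare_weight from where it was at the start of the episode above 0.03 m).
It also fails if it takes over 72 s, if anything falls off the work surface, if the arm or the gripper's body presses on something with over 40 N, if the wrist force passes 120 N, or if a joint passes its speed limit or range.

## Working session

There is one attempt and no reset: what is moved stays moved. The work goes in short steps, each a Python script; the robot and the scene stay as the last script left them, time stands still between calls to the robot, and variables do not carry over. Pictures are saved under pics/ and viewed, at most 10 in all, crops included, and the job is handed in when it is done.

```bash
mkdir -p pics; python3 - <<'E'
from bench import ctrl
import cv2, numpy as np
for n in ("side","top"):
    im=ctrl.read_camera(n); cv2.imwrite(f"pics/{n}0.png",cv2.resize(im,(800,600),interpolation=cv2.INTER_CUBIC)); cv2.imwrite(f"pics/raw_{n}0.png",im)
    p=ctrl.camera_params(n); print(n,{k:(np.round(v,4).tolist() if k=="pose" else v) for k,v in p.items()})
print(ctrl.current_t(),ctrl.current_eef_rot())
E
```

```text
side {'fx': 350.65366699005017, 'fy': 350.65366699005017, 'cx': 255.47272597275614, 'cy': 183.97007579617642, 'pose': [[0.8355, -0.4176, 0.3573, 0.8812], [0.5492, 0.6569, -0.5166, -0.5571], [-0.019, 0.6278, 0.7781, 0.7913], [0.0, 0.0, 0.0, 1.0]]}
top {'fx': 484.9426378695014, 'fy': 484.9426378695014, 'cx': 250.62601681526533, 'cy': 185.1928114945651, 'pose': [[-0.0164, 0.9976, -0.0679, 0.5142], [-0.9998, -0.0171, -0.0098, -0.1364], [-0.011, 0.0677, 0.9976, 1.3706], [0.0, 0.0, 0.0, 1.0]]}
0.1 [[ 9.38413486e-01  3.45514199e-01 -2.58750993e-04]
 [ 3.45514277e-01 -9.38412921e-01  1.03668602e-03]
 [ 1.15374466e-04 -1.06224231e-03 -9.99999429e-01]]
```

View pics/side0.png

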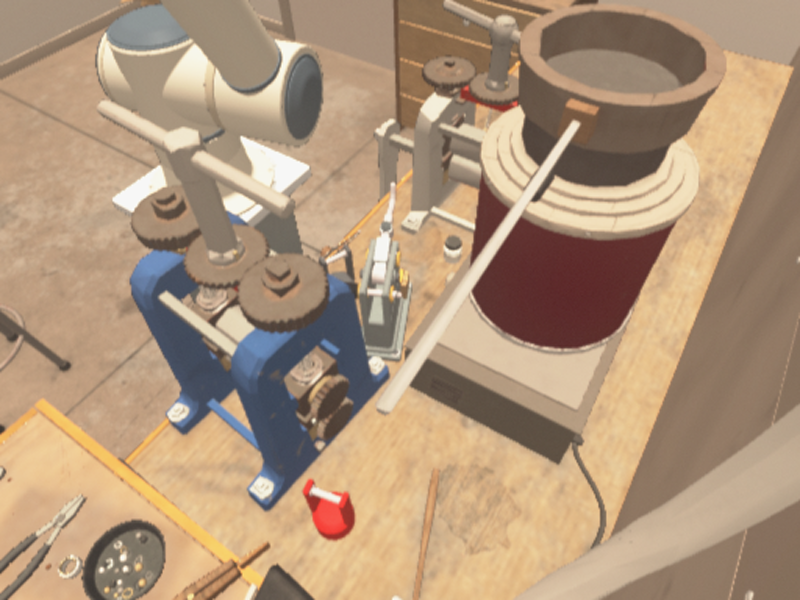

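View pics/top0.png

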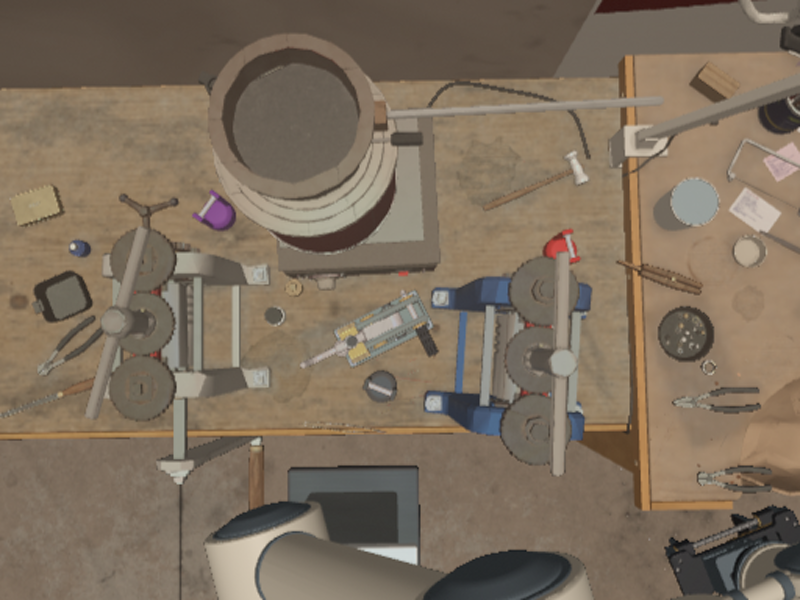

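Top view: candidates for the weight are the dark one at (380,387), purple at (214,210) and red at (562,247). I choose the dark one at (380,387). The press nose is at (305,365), the pin handle at (427,342), the jar at (274,316) and the brass weight at (293,288). Next, a close crop.

```bash
python3 - <<'E'
import cv2
im=cv2.imread("pics/raw_top0.png")
cv2.imwrite("pics/crop_top.png",cv2.resize(im[172:268,166:294],(800,600),interpolation=cv2.INTER_CUBIC)) # scale 6.25
im=cv2.imread("pics/raw_side0.png")
cv2.imwrite("pics/crop_side.png",cv2.resize(im[110:236,176:308],(629,600),interpolation=cv2.INTER_CUBIC)) # scale 4.762
E
```

```text
(no output)
```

View pics/crop_top.png

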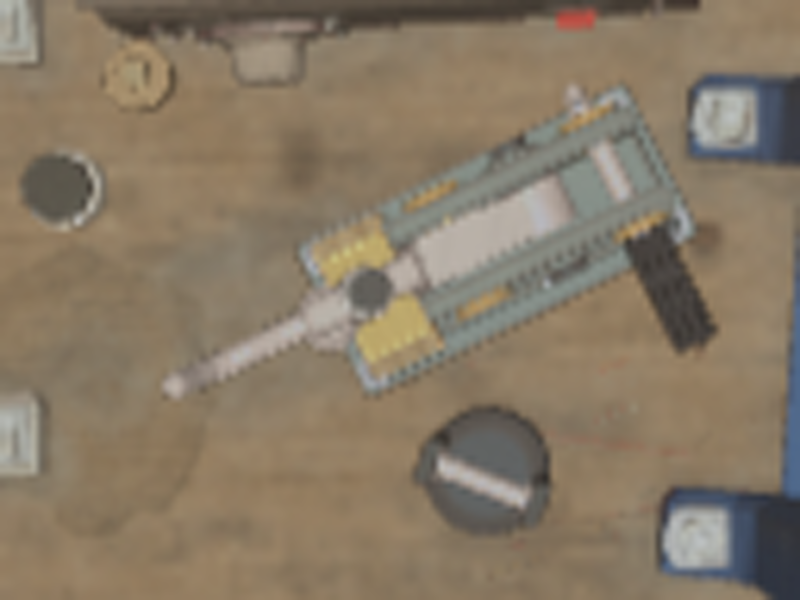

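View pics/crop_side.png

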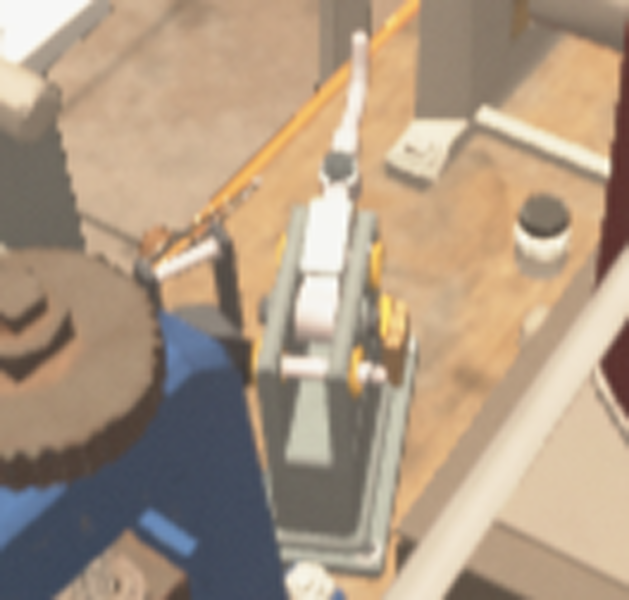

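The top crop confirms the dark weight, with bar ends at (440,462) and (530,497), the pin tip at (573,93), the handle's outer end at (698,340) and the hook tip at (175,383). In the side crop the hook tip is at (360,37), the pin tip at (378,372), and the bar runs (150,272)–(218,243). Next I fit the press pose and the weight from both views.

```bash
cat > h.py <<'E'
from bench import ctrl
import cv2, numpy as np
from scipy.optimize import least_squares
P={n:ctrl.camera_params(n) for n in("side","top")}
def proj(n,X):
    p=P[n];T=np.linalg.inv(np.array(p["pose"]));c=(T[:3,:3]@np.atleast_2d(X).T).T+T[:3,3]
    return np.c_[p["fx"]*c[:,0]/-c[:,2]+p["cx"],p["fy"]*-c[:,1]/-c[:,2]+p["cy"]]
def unproj(n,uv,z):
    p=P[n];T=np.array(p["pose"]);uv=np.atleast_2d(uv)
    d=np.c_[(uv[:,0]-p["cx"])/p["fx"],-(uv[:,1]-p["cy"])/p["fy"],-np.ones(len(uv))]@T[:3,:3].T
    return T[:3,3]+d*((z-T[2,3])/d[:,2])[:,None]
def Rz(a): c,s=np.cos(a),np.sin(a); return np.array([[c,-s,0],[s,c,0],[0,0,1.]])
ct=lambda a:np.array(a,float)/6.25+[166,172]-0.42   # crop->native (resize half pixel shift)
cs=lambda a:np.array(a,float)/4.762+[176,110]-0.4
E
python3 - <<'E'
from h import *
pts={"top":[((573,93),(.07,.040,0)),((698,340),(.07,-.076,.009)),((175,383),(-.119,0,.046))],
     "side":[((382,373),(.07,.040,0)),((360,37),(-.119,0,.046))]}
def res(v,ns=("top","side")):
    r=[]
    for n in ns:
        for uv,X in pts[n]:
            X=Rz(v[2])@np.array(X)+[v[0],v[1],.15]
            r.append((proj(n,X)[0]-(ct if n=="top" else cs)(uv)))
    return np.concatenate(r)
for ns in (("top",),("top","side")):
    s=least_squares(res,[.5,-.05,-1.1],args=(ns,)); v=s.x
    print(ns,v,np.degrees(v[2]),np.round(s.fun.reshape(-1,2),2).tolist())
B=unproj("top",ct([(302,250),(628,88),(690,228),(372,392)]),.014); print("base",B.round(4).tolist())
for i,j in((0,1),(3,2),(3,0),(2,1)): d=B[j]-B[i]; print(np.linalg.norm(d),np.degrees(np.arctan2(d[1],d[0])))
for n,f,e in(("top",ct,[(440,462),(530,497)]),("side",cs,[(150,272),(218,243)])):
    W=unproj(n,f(e),.1); d=W[0]-W[1]; print(n,"bar",W.mean(0),np.linalg.norm(d),np.degrees(np.arctan2(d[1],d[0])))
print("jar",unproj("top",ct((60,187)),.048),"brass",unproj("top",ct((137,77)),.036))
im=cv2.imread("pics/raw_top0.png")
def mark(im,n,ps):
    for X in ps: cv2.drawMarker(im,tuple(np.round(proj(n,np.array(X))[0]).astype(int)),(0,0,255),0,3)
E
```

```text
('top',) [ 0.53093275 -0.09372644 -1.13691395] -65.14037105698853 [[-0.28, -1.12], [0.05, 0.98], [0.22, 0.11]]
('top', 'side') [ 0.52991134 -0.09373317 -1.13679448] -65.13352604331976 [[-0.28, -0.71], [0.07, 1.39], [0.23, 0.54], [0.71, 0.19], [0.31, 0.82]]
base [[0.5344, -0.0192, 0.014], [0.6045, -0.1663, 0.014], [0.5413, -0.1928, 0.014], [0.4707, -0.0497, 0.014]]
0.16298323539682374 -64.51691513974318
0.15964155714024925 -63.721166497351135
0.07066579650853654 25.586869906670614
0.06852470426151488 22.782151015202803
top bar [ 0.43638186 -0.10182042  0.1       ] 0.04020770245580898 67.98021056094403
side bar [ 0.43288388 -0.09895075  0.1       ] 0.04229369246841936 -116.51576787709318
jar [[0.56314115 0.08344175 0.048     ]] brass [[0.6116448  0.05105588 0.036     ]]
```

```bash
cat >> h.py <<'E'
B0=np.array([.5303,-.0937,.15]); YAW=np.radians(-64.8); RP=Rz(YAW)
def press(*X): return B0+RP@np.array(X,float)
def tool(ydir,tilt,b=1):
    """ydir: heading (rad) of the closing line; body leans by tilt (deg) toward heading ydir+90*b"""
    t=np.radians(tilt); y=np.array([np.cos(ydir),np.sin(ydir),0]); l=Rz(b*np.pi/2)@y
    z=-np.cos(t)*np.array([0,0,1.])-np.sin(t)*l
    return [np.c_[np.cross(s*y,z),s*y,z] for s in(1,-1)]
def best(p,Rs):  # of the two equal grasps the one nearer in wrist angle
    q=[(ctrl.ik(p,R),R) for R in Rs]; q=[(np.abs(np.array(a)-ctrl.current_q()).max(),i) for i,(a,R) in enumerate(q) if a is not None]
    return Rs[min(q)[1]]
def tcp(g,R,back=.019): return np.array(g)+back*R[:,2]
E
python3 - <<'E'
from h import *
R0=np.array(ctrl.current_eef_rot())
print(ctrl.ik([.1,-.38,.5],R0), ctrl.ik([.38,-.09,.5],R0))
bar=np.array([.435,-.1005,.1]); hp=np.radians(66.5); hq=YAW+np.pi/2
for s in(0,1):
    R=tool(hp,12)[s]; Q=tool(hq,12)[s]; S=tool(YAW,15,-1)[s]
    f=lambda p,R:(lambda a:None if a is None else np.round(a,0).tolist())(ctrl.ik(p,R))
    print(s,f(tcp(bar,R),R),f(tcp(bar+[0,0,.2],R),R),f(tcp(press(-.17,0,.07),Q),Q),f(tcp(press(-.096,0,.061),Q),Q),
      f(tcp(press(.07,-.057,0),S),S),f(tcp(press(.07,-.14,0),S),S),f(tcp(press(0,-.14,0),S),S),f(tcp(press(0,-.057,0),S),S))
    print(S[:,2],Q[:,2])
E
```

```text
[-8.39728951e+01 -1.27710279e+00  7.43097791e+01 -8.89670553e-03
  1.07027950e+02 -1.41886919e+01] [-2.21484858e+01 -1.53253098e+00  7.45559124e+01  5.16873549e-02
  1.07012737e+02  4.76534256e+01]
0 [-20.0, 23.0, 120.0, -2.0, 25.0, -85.0] [-20.0, 4.0, 103.0, -1.0, 61.0, -86.0] [8.0, 15.0, 103.0, -13.0, 59.0, -10.0] [-0.0, 17.0, 101.0, -13.0, 57.0, -19.0] [-34.0, 24.0, 103.0, 18.0, 46.0, 19.0] [-43.0, 21.0, 109.0, 20.0, 45.0, 8.0] [-39.0, 18.0, 117.0, 21.0, 41.0, 10.0] [-29.0, 21.0, 110.0, 19.0, 41.0, 23.0]
[ 0.23418647  0.11019979 -0.96592583] [ 0.08852449 -0.18812412 -0.9781476 ]
1 [-20.0, 23.0, 120.0, -2.0, 25.0, 95.0] [-20.0, 4.0, 103.0, -1.0, 61.0, 94.0] [8.0, 15.0, 103.0, -13.0, 59.0, 170.0] [-0.0, 17.0, 101.0, -13.0, 57.0, 161.0] [-34.0, 24.0, 103.0, 18.0, 46.0, -161.0] [-43.0, 21.0, 109.0, 20.0, 45.0, -172.0] [-39.0, 18.0, 117.0, 21.0, 41.0, -170.0] [-29.0, 21.0, 110.0, 19.0, 41.0, -157.0]
[ 0.23418647  0.11019979 -0.96592583] [ 0.08852449 -0.18812412 -0.9781476 ]
```

```bash
python3 - <<'E'
from h import *
R0=np.array(ctrl.current_eef_rot())
bar=np.array([.435,-.1005,.1]); R=tool(np.radians(66.5),12)[0]
ctrl.goto([.1,-.38,.5],R0); print(ctrl.current_t())
ctrl.goto(tcp(bar+[-.03,0,.36],R),R); print(ctrl.current_t())
ctrl.goto(tcp(bar+[0,0,.07],R),R)
ctrl.move_l(tcp(bar,R),vel=.1)
ctrl.command_gripper(.3); w=ctrl.current_grip_width(); print("w",w*91,ctrl.current_grasp_force(),ctrl.current_t())
ctrl.move_l(tcp(bar+[0,0,.2],R),vel=.2)
print(ctrl.current_grip_width()*91,ctrl.current_grasp_force(),ctrl.current_contact_force(),ctrl.current_t())
im=ctrl.read_camera("top");cv2.imwrite("pics/raw_top1.png",im);im=ctrl.read_camera("side");cv2.imwrite("pics/raw_side1.png",im)
E
```

```text
1.4917
3.075
w 55.582902264486705 30.000557899475098 5.6833
55.84144843528937 29.995232820510864 [-0.73308515 -0.32239252 -6.17544888] 6.8333
```

```bash
python3 - <<'E'
from h import *
Q=tool(YAW+np.pi/2,12)[0]
ctrl.goto(tcp(press(-.19,0,.13),Q),Q)
ctrl.move_l(tcp(press(-.17,0,.062),Q),vel=.15)
print(ctrl.current_t(),ctrl.current_grip_width()*91, press(-.17,0,.062), ctrl.current_tool_pos()-tcp(press(-.17,0,.062),Q))
im=ctrl.read_camera("side");cv2.imwrite("pics/raw_side2.png",im)
it=ctrl.read_camera("top");cv2.imwrite("pics/raw_top2.png",it)
for n,i in(("side",im),("top",it)):
    print(n,proj(n,[press(-.17,0,.062),press(-.17,.02,.062),press(-.17,-.02,.062),press(-.119,0,.046),press(-.096,0,.032)]).round(1).tolist())
c=proj("side",press(-.15,0,.04))[0].astype(int); u,v=c-[50,50]
a=cv2.resize(im[v:v+100,u:u+100],(400,400),interpolation=cv2.INTER_CUBIC); print(u,v)
c=proj("top",press(-.13,0,.04))[0].astype(int); u,v=c-[50,50]; print(u,v)
b=cv2.resize(it[v:v+100,u:u+100],(400,400),interpolation=cv2.INTER_CUBIC)
cv2.imwrite("pics/v2.png",np.hstack([a,b]))
E
```

```text
8.8167 55.557051800594905 [0.45791752 0.0601206  0.212     ] [ 0.00031134 -0.00020214  0.00053964]
side [[254.1, 100.8], [261.6, 101.3], [246.6, 100.2], [251.4, 118.2], [250.2, 128.3]]
top [[173.8, 243.2], [170.2, 235.6], [177.4, 250.8], [193.9, 233.5], [203.1, 229.2]]
203 62
140 185
```

View pics/v2.png

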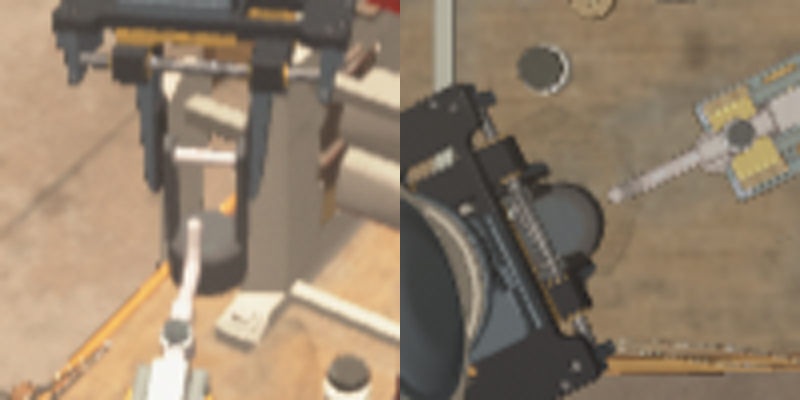

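The side view has the bar's middle at native (254.4,100.4) against a predicted (254.1,100.8). The hook tip is at (250.9,118.6) against (251.4,118.2), so they agree to about 1 mm. I'll hang the weight now.

```bash
python3 - <<'E'
from h import *
Q=tool(YAW+np.pi/2,12)[0]
print(ctrl.move_l(tcp(press(-.097,0,.062),Q),vel=.1,contact_N=8), ctrl.current_contact_force())
print(ctrl.move_l(tcp(press(-.1,0,-.004),Q),vel=.04,contact_N=7), ctrl.current_contact_force(), ctrl.current_t())
g=np.array(ctrl.current_tool_pos())-.019*Q[:,2]; print("bar at",RP.T@(g-B0))
im=ctrl.read_camera("side");cv2.imwrite("pics/raw_side3.png",im)
c=proj("side",press(-.09,0,0))[0].astype(int); u,v=c-[50,50]; print(u,v)
a=cv2.resize(im[v:v+100,u:u+100],(500,500),interpolation=cv2.INTER_CUBIC)
cv2.imwrite("pics/v3.png",a); print(proj("side",[press(-.1,0,-.003),press(-.126,0,.009)])-[u,v])
E
```

```text
False [-0.6021923   0.40555184 -6.58419204]
True [ 0.96188436 -0.28265018  4.37387237] 11.3833
bar at [-9.96986729e-02  8.11425101e-05 -3.67877986e-03]
200 89
[[50.8308415  48.24802052]
 [52.15635648 38.2299042 ]]
```

View pics/v3.png

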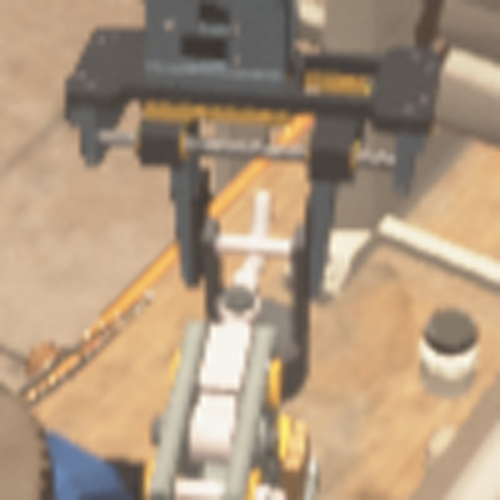

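The bar (215–290,243) lies across the hook behind its tip (263,195) at the computed seat, with the lever on its stop. I'll release it, retreat and move over the pin.

```bash
python3 - <<'E'
from h import *
Q=tool(YAW+np.pi/2,12)[0]; S=tool(YAW,15,-1)[0]
ctrl.command_gripper(1.0); print(ctrl.current_grip_width())
p=np.array(ctrl.current_tool_pos()); ctrl.move_l(p-.14*Q[:,2],vel=.12)
ctrl.goto(tcp(press(.03,-.10,.2),S),S)
im=ctrl.read_camera("side");cv2.imwrite("pics/raw_side4.png",im); it=ctrl.read_camera("top")
print(ctrl.current_t(),ctrl.current_contact_force())
u,v=200,89; a=cv2.resize(im[v:v+100,u:u+100],(400,400),interpolation=cv2.INTER_CUBIC)
c=proj("top",press(-.03,-.02,0))[0].astype(int); x,y=c-[50,50]
cv2.imwrite("pics/v4.png",np.hstack([a,cv2.resize(it[y:y+100,x:x+100],(400,400),interpolation=cv2.INTER_CUBIC)]))
E
```

```text
0.9961863268751373
14.6167 [-0.12423759 -0.62825558  0.32033574]
```

View pics/v4.png

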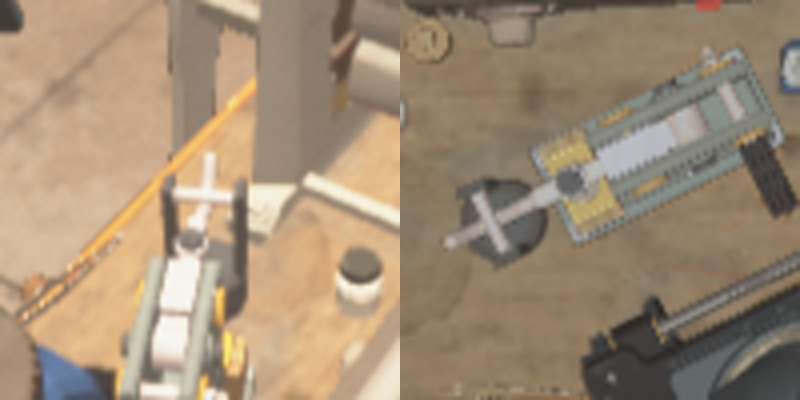

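The weight hangs free in the hook (side crop (205,193)) with the lever level. Before descending on the pin, I'll check the gripper body's envelope against the blue mill with an overlay.

```bash
python3 - <<'E'
from h import *
S=tool(YAW,15,-1)[0]; g=press(.07,-.057,0); out=[]
for n,(u,v,w,h) in(("top",(240,150,130,130)),("side",(140,110,130,130))):
    k=3; im=cv2.resize(cv2.imread(f"pics/raw_{n}0.png")[v:v+h,u:u+w],None,fx=k,fy=k,interpolation=cv2.INTER_CUBIC)
    for b,col in((.06,(0,0,255)),(.16,(0,255,255))):
        c=[g-b*S[:,2]+i*.038*S[:,0]+j*.089*S[:,1] for i,j in((1,1),(1,-1),(-1,-1),(-1,1))]
        cv2.polylines(im,[np.round((proj(n,c)-[u,v]+.5)*k).astype(int)],True,col,1)
    # vertical reference poles at mill side: y=-.27
    for x in(.53,.585): cv2.polylines(im,[np.round((proj(n,[[x,-.27,0],[x,-.27,.25]])-[u,v]+.5)*k).astype(int)],False,(0,255,0),1)
    out.append(im)
cv2.imwrite("pics/ov.png",np.hstack(out))
E
```

```text
(no output)
```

View pics/ov.png

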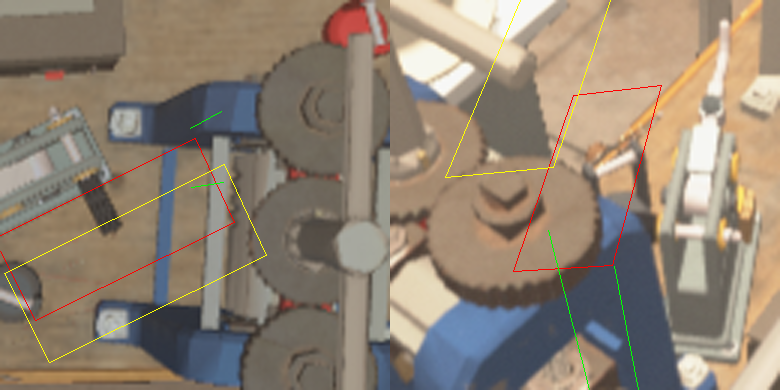

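```bash
python3 - <<'E'
from h import *
for s in((445,130),(465,139),(485,148)):
  for tc in(192,198,203):
    uv=np.array(s)*.64-.2
    f=lambda X:np.r_[proj("side",X)[0]-uv,proj("top",X)[0][0]-(tc*.64-.2)]
    r=least_squares(f,[.5,.25,.25]); print(s,tc,r.x.round(3),proj("top",r.x)[0].round(0)/.64)
# blue mill bar: y for z candidates (image cols 487-495 /800)
for z in(.15,.2,.25,.3): print(z,unproj("top",np.array([(484,340),(497,340)])*.64-.2,z)[:,:2].round(3).tolist())
S=tool(YAW,15,-1)[0]
for g,b in((press(.07,-.057,0),.06),(press(.07,-.057,0),.07)):
    for i in(1,-1):
        for j in(1,-1): print(b,(g-b*S[:,2]+i*.038*S[:,0]+j*.089*S[:,1]).round(3))
E
```

```text
(445, 130) 192 [0.478 0.186 0.199] [192.1875 367.1875]
(445, 130) 198 [0.484 0.174 0.209] [198.4375 364.0625]
(445, 130) 203 [0.489 0.164 0.216] [203.125  360.9375]
(465, 139) 192 [0.519 0.187 0.195] [192.1875 342.1875]
(465, 139) 198 [0.524 0.175 0.204] [198.4375 337.5   ]
(465, 139) 203 [0.529 0.165 0.212] [203.125 334.375]
(485, 148) 192 [0.558 0.188 0.19 ] [192.1875 315.625 ]
(485, 148) 198 [0.564 0.176 0.2  ] [198.4375 312.5   ]
(485, 148) 203 [0.568 0.166 0.208] [203.125 309.375]
0.15 [[0.514, -0.271], [0.513, -0.292]]
0.2 [[0.514, -0.265], [0.514, -0.285]]
0.25 [[0.514, -0.26], [0.514, -0.279]]
0.3 [[0.514, -0.254], [0.514, -0.273]]
0.06 [ 0.566 -0.253  0.218]
0.06 [ 0.49  -0.092  0.218]
0.06 [ 0.499 -0.284  0.198]
0.06 [ 0.423 -0.123  0.198]
0.07 [ 0.563 -0.254  0.227]
0.07 [ 0.487 -0.093  0.227]
0.07 [ 0.497 -0.285  0.208]
0.07 [ 0.421 -0.124  0.208]
```

```bash
python3 - <<'E'
from h import *
f=lambda p,R:(lambda a:None if a is None else np.round(a,0).tolist())(ctrl.ik(p,R))
z=RP[:,1]
for s in(1,-1):
    y=np.array([0,0,s]);H=np.c_[np.cross(y,z),y,z]
    for k in((.07,-.057),(.07,-.15),(0,-.15),(0,-.057)): print("H",s,k,f(tcp(press(*k,0),H),H))
for roll in(0,15,30,45):
    r=np.radians(roll)
    for pit in(0,8):
        t=np.radians(pit); zz=RP@np.array([np.sin(r)*np.cos(t),np.sin(t),-np.cos(r)*np.cos(t)]); y=RP@np.array([np.cos(r),0,np.sin(r)]); R=np.c_[np.cross(y,zz),y,zz]
        print(roll,pit,[f(tcp(press(*k,0),R,.01),R) for k in((.07,-.06),(.07,-.14),(0,-.14))])
E
```

```text
H 1 (0.07, -0.057) [-66.0, 64.0, 122.0, 88.0, 90.0, 174.0]
H 1 (0.07, -0.15) [-80.0, 64.0, 122.0, 75.0, 88.0, 174.0]
H 1 (0, -0.15) [-84.0, 70.0, 132.0, 72.0, 83.0, 159.0]
H 1 (0, -0.057) [-67.0, 70.0, 132.0, 88.0, 89.0, 158.0]
H -1 (0.07, -0.057) [-66.0, 64.0, 122.0, 88.0, 90.0, -6.0]
H -1 (0.07, -0.15) [-80.0, 64.0, 122.0, 75.0, 88.0, -6.0]
H -1 (0, -0.15) [-84.0, 70.0, 132.0, 72.0, 83.0, -21.0]
H -1 (0, -0.057) [-67.0, 70.0, 132.0, 88.0, 89.0, -22.0]
0 0 [[-26.0, 26.0, 95.0, -0.0, 59.0, 39.0], [-34.0, 23.0, 102.0, -0.0, 56.0, 31.0], [-29.0, 19.0, 109.0, -0.0, 52.0, 36.0]]
0 8 [[-30.0, 24.0, 99.0, 8.0, 52.0, 29.0], [-39.0, 21.0, 106.0, 9.0, 50.0, 20.0], [-34.0, 17.0, 113.0, 10.0, 46.0, 24.0]]
15 0 [[-19.0, 23.0, 103.0, -15.0, 44.0, 56.0], [-27.0, 19.0, 111.0, -15.0, 39.0, 48.0], [-20.0, 16.0, 117.0, -17.0, 37.0, 57.0]]
15 8 [[-24.0, 21.0, 108.0, -6.0, 34.0, 45.0], [-33.0, 18.0, 115.0, -2.0, 30.0, 32.0], [-26.0, 14.0, 121.0, -6.0, 28.0, 42.0]]
30 0 [[-12.0, 24.0, 111.0, -45.0, 34.0, 89.0], [-19.0, 20.0, 120.0, -51.0, 27.0, 89.0], [-10.0, 18.0, 125.0, -54.0, 30.0, 101.0]]
30 8 [[-16.0, 22.0, 117.0, -49.0, 22.0, 90.0], [-25.0, 18.0, 125.0, -57.0, 14.0, 91.0], [-16.0, 16.0, 130.0, -68.0, 18.0, 109.0]]
45 0 [None, None, None]
45 8 [None, [-16.0, 26.0, 134.0, 236.0, 32.0, 165.0], [-4.0, 26.0, 138.0, 245.0, 37.0, 168.0]]
```

```bash
cat >> h.py <<'E'
def H(deg,s=-1):
    a=np.radians(deg); z=np.array([np.cos(a),np.sin(a),0]); y=np.array([0,0,float(s)]); return np.c_[np.cross(y,z),y,z]
E
python3 - <<'E'
from h import *
f=lambda p,R:(lambda a:None if a is None else np.round(a,0).tolist())(ctrl.ik(p,R))
for d in(15,10,5,0,-5,-10,-15,-20):
    print(d,[f(tcp(press(*k,0),H(d),b),H(d)) for b in (.012,) for k in((.07,-.06),(.07,-.132),(0,-.132),(0,-.06))])
E
```

```text
15 [[-67.0, 69.0, 131.0, 97.0, 92.0, -19.0], [-80.0, 69.0, 131.0, 85.0, 88.0, -20.0], [-85.0, 80.0, 141.0, 83.0, 84.0, -41.0], [-68.0, 80.0, 141.0, 95.0, 94.0, -40.0]]
10 [[-66.0, 72.0, 135.0, 102.0, 96.0, -26.0], [-81.0, 73.0, 135.0, 89.0, 90.0, -28.0], [-86.0, 88.0, 147.0, 87.0, 85.0, -55.0], [-67.0, 87.0, 146.0, 98.0, 100.0, -52.0]]
5 [[-65.0, 76.0, 139.0, 107.0, 101.0, -33.0], [-80.0, 78.0, 140.0, 94.0, 93.0, -37.0], [-86.0, 101.0, 153.0, 90.0, 89.0, -74.0], [-65.0, 96.0, 151.0, 98.0, 109.0, -66.0]]
0 [[-62.0, 81.0, 142.0, 111.0, 109.0, -40.0], [-80.0, 84.0, 144.0, 97.0, 98.0, -48.0], None, None]
-5 [[-58.0, 87.0, 146.0, 114.0, 119.0, -47.0], [-78.0, 93.0, 149.0, 98.0, 105.0, -61.0], None, None]
-10 [[-52.0, 93.0, 149.0, 117.0, 131.0, -51.0], None, None, None]
-15 [[-45.0, 97.0, 151.0, 122.0, 143.0, -52.0], None, None, None]
-20 [[-37.0, 99.0, 152.0, 137.0, 154.0, -40.0], None, None, None]
```

The side crop in the overlay shows a collision risk: the gripper body's corner meets the mill's cross bar (crop (235,225), z≈0.2, y≈-0.265). My plan is to grip with the fingertips and the tool vertical, so the body stays above the bar. Then I turn the gripped pin about its own axis, leaning the body away from the mill, and draw it out.

```bash
cat >> h.py <<'E'
def V(roll):
    r=np.radians(roll); z=RP@np.array([np.sin(r),0,-np.cos(r)]); y=RP@np.array([np.cos(r),0,np.sin(r)]); return np.c_[np.cross(y,z),y,z]
GB=.006
def pf(): return (RP.T@np.array(ctrl.current_contact_force())).round(1)
def pos(): return (RP.T@(np.array(ctrl.current_tool_pos())-GB*np.array(ctrl.current_eef_rot())[:,2]-B0)*1000).round(1)
E
python3 - <<'E'
from h import *
R=V(0)
ctrl.goto(tcp(press(.06,-.064,.12),R,GB),R)
ctrl.move_l(tcp(press(.07,-.064,.06),R,GB),vel=.12,contact_N=6)
h=ctrl.move_l(tcp(press(.07,-.064,0),R,GB),vel=.06,contact_N=5)
print(h,pos(),pf(),ctrl.current_t())
if not h:
    ctrl.command_gripper(.1); print(ctrl.current_grip_width()*91,ctrl.current_grasp_force(),pf(),pos(),ctrl.current_t())
E
```

```text
False [ 70.2 -63.8   0.3] [0.5 0.2 0.7] 16.85
17.764273199958403 29.94483232498169 [-0.3  0.2  0.6] [ 70. -64.   0.] 17.9583
```

```bash
python3 - <<'E'
from h import *
def mv(x,y,z,roll,vel,c=12):
    h=ctrl.move_l(tcp(press(x,y,z),V(roll),GB),vel=vel,ori=V(roll),contact_N=c); print((x,y,roll),h,pos(),pf(),round(ctrl.current_t(),2)); return h
ok=not mv(.07,-.066,0,8,.01)
for y,r in((-.075,15),(-.105,30),(-.138,30)):
    ok=ok and not mv(.07,y,0,r,.05)
print(ctrl.current_grip_width()*91,ctrl.current_wrist_torque())
im=ctrl.read_camera("top"); cv2.imwrite("pics/raw_top5.png",im); im=ctrl.read_camera("side"); cv2.imwrite("pics/raw_side5.png",im)
E
```

```text
(0.07, -0.066, 8) False [ 69.5 -65.8   0.2] [ 1.1  0.1 -0.6] 18.32
(0.07, -0.075, 15) True [ 69.6 -71.5  -0.2] [-1.3 -0.4  1.4] 18.53
18.008886117318397 [ 0.12146749  0.28909991 -0.04248505]
```

The stop was a transient from turning too fast; the forces are now about 1 N. I'll continue slower.

```bash
python3 - <<'E'
from h import *
def mv(x,y,z,roll,vel,c=18):
    h=ctrl.move_l(tcp(press(x,y,z),V(roll),GB),vel=vel,ori=V(roll),contact_N=c); print((x,y,roll),h,pos(),pf(),round(ctrl.current_t(),2)); return h
ok=True
for y,r,v in((-.082,15,.015),(-.107,30,.02),(-.138,30,.04)):
    ok=ok and not mv(.07,y,0,r,v)
print(ctrl.current_grip_width()*91)
if ok: ok=not mv(.0,-.140,0,10,.05)
im=ctrl.read_camera("side"); cv2.imwrite("pics/raw_side5.png",im); it=ctrl.read_camera("top")
tip=press(0,-.140+.064-.026+.066+.0,0) # nose predicted: handle outer end at grip.. see below
ps=[press(.07*0,-.03,0),press(0,-.026,0),press(0,.026,0)]
o=[]
for n,i in(("side",im),("top",it)):
    u,v=proj(n,press(0,-.04,0))[0].astype(int)-[40,40]; print(n,((proj(n,ps)-[u,v]+.5)*5).round(0).tolist())
    o.append(cv2.resize(i[v:v+80,u:u+80],(400,400),interpolation=cv2.INTER_CUBIC))
cv2.imwrite("pics/v5.png",np.hstack(o))
E
```

```text
(0.07, -0.082, 15) False [ 71.2 -81.1   0.2] [-5.8  2.3  3.9] 19.6
(0.07, -0.107, 30) False [ 7.140e+01 -1.062e+02  1.000e-01] [-5.1  3.1  1.7] 21.0
(0.07, -0.138, 30) False [ 7.020e+01 -1.378e+02  1.000e-01] [-0.1  0.3 -1.2] 21.93
17.636770830090114
(0.0, -0.14, 10) False [-0.0e+00 -1.4e+02 -1.0e-01] [-0.7 -0.6 -1.1] 23.52
side [[226.0, 209.0], [234.0, 209.0], [338.0, 219.0]]
top [[198.0, 186.0], [194.0, 179.0], [149.0, 86.0]]
```

View pics/v5.png

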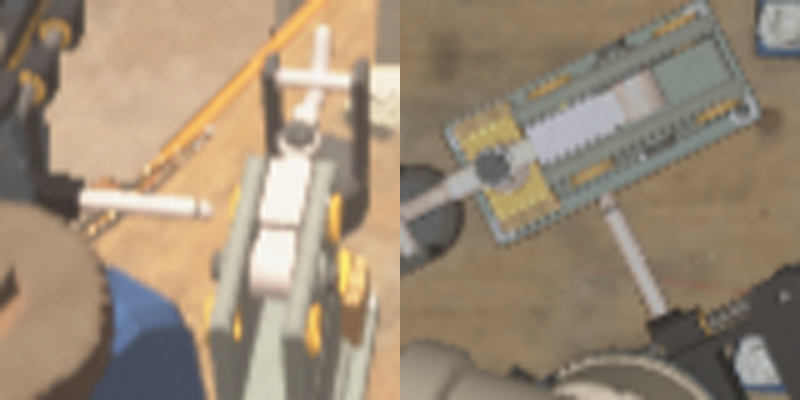

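The pin is out and level. Its nose is at side crop (213,209) and top crop (205,203), about 9 mm short of the near bush (side (234,209)) and on the bore axis. I'll insert it guarded.

```bash
python3 - <<'E'
from h import *
def mv(x,y,z,roll,vel,c=15):
    h=ctrl.move_l(tcp(press(x,y,z),V(roll),GB),vel=vel,ori=V(roll),contact_N=c); print((x,y,roll),h,pos(),pf(),round(ctrl.current_t(),2)); return h
ok=True
for y in(-.124,-.105,-.085,-.070): ok=ok and not mv(0,y,0,10,.03)
if ok: mv(0,-.058,0,10,.012,10)
print(ctrl.current_grip_width()*91,ctrl.current_wrist_torque())
E
```

```text
(0, -0.124, 10) False [-1.00e-01 -1.24e+02 -1.00e-01] [ 0.4 -1.3 -0.9] 24.3
(0, -0.105, 10) False [-1.00e-01 -1.05e+02 -0.00e+00] [0.1 0.8 0.4] 25.08
(0, -0.085, 10) False [ -0. -85.  -0.] [-0.3  1.  -0.2] 25.9
(0, -0.07, 10) False [ -0.  -69.9  -0. ] [-0.  -0.2 -0.2] 26.55
(0, -0.058, 10) True [ -0.1 -62.9  -0.2] [ 1.1 -3.1  4.5] 27.23
17.800769176009354 [-0.39298602  0.14520831 -0.0752558 ]
```

```bash
python3 - <<'E'
from h import *
im=ctrl.read_camera("side"); it=ctrl.read_camera("top"); o=[]
print(pf(),pos(),ctrl.current_grasp_force())
for n,i in(("side",im),("top",it)):
    u,v=proj(n,press(-.03,0,0))[0].astype(int)-[40,40]; print(n,((proj(n,[press(0,.026,0),press(0,.04,0),press(-.1,0,-.003)])-[u,v]+.5)*5).round(0).tolist())
    o.append(cv2.resize(i[v:v+80,u:u+80],(400,400),interpolation=cv2.INTER_CUBIC))
cv2.imwrite("pics/v6.png",np.hstack(o))
E
```

```text
[ 1.7 -1.9  4.5] [ -0.1 -62.9  -0.2] 29.96261715888977
side [[248.0, 254.0], [277.0, 257.0], [227.0, 114.0]]
top [[234.0, 131.0], [222.0, 106.0], [78.0, 265.0]]
```

View pics/v6.png

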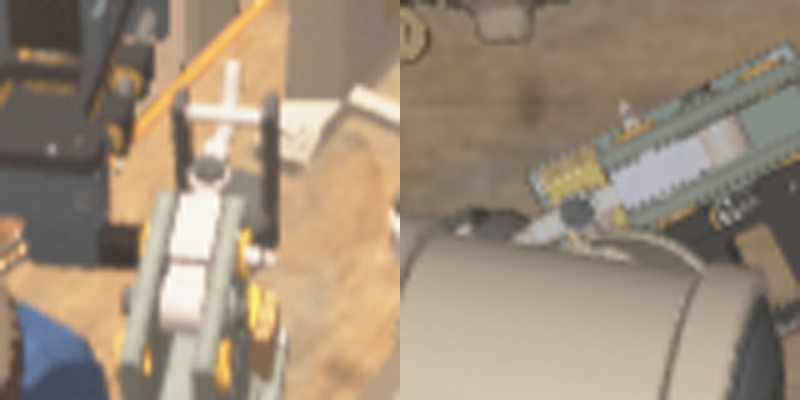

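The nose protrudes past the far bush at side (275,257) and top (225,103), against a fully-home prediction of (277,257) and (222,106). The weight's bar is still in the hook, so I'm handing the job in.

```bash
python3 -c "
from bench import ctrl
print(ctrl.sign_off(),ctrl.current_t())"
```

```text
the job is handed in; nothing more can be done
the job is handed in; nothing more can be done
```

The job is handed in, with no score returned: in the last pictures the weight hung in the hook with the lever down, and the pin was fully home in the lock bore, held at about 30 N; the arm was not moved near the jar or the brass weight.

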